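Lock a servo-drive module into its service cradle

ROBOT

A 6-joint arm with a two-finger parallel gripper is mounted at the origin on the work surface. World frame = base frame: x ahead of the robot, y to its left, z up, the work surface at z = 0. Lengths are in mm, angles in rad, forces in N, time in s.
With the tool pointing down it reaches from about 300 to 775 mm from the base axis. Payload 14.6 kg.
Tool frame: the origin (TCP) lies on the mounting face of the last link; the fingertips stand 199 mm ahead of it and the grasp point (between the pads) lies 180 mm ahead of it; z points along the fingers, y is the line along which they close (so a half turn about z gives the same grasp; the last joint's range is limited). The gripper opens to 94 mm and grips with 3 to 60 N. Pads are 16 mm wide; open, the fingers measure 119 mm over their backs; the gripper's body (75 mm by 177 mm) begins 78 mm behind the grasp point.
Start: joints at [-1.339, 0.3, 1.521, -0, 1.321, -0.067], TCP at [161.899, -525.623, 404.646] pointing down, gripper open.
Joint ranges: [-3.03, 3.03], [-0.79, 2.21], [0.23, 2.52], [-1.04, 4.18], [0, 3.07], [-2.55, 2.55]. Speed limits (rad/s): [2.22, 2.22, 2.57, 3.14, 3.14, 3.14].

INTERFACE

Orientations are given as [roll, pitch, yaw] about the fixed x, y, z axes, in that order (R = Rz(yaw) Ry(pitch) Rx(roll)).
In Python, from cell import manip gives the robot as it stands. The module is installed in compiled form; this text tells all that it offers.
- The arm moves only by the shell command python3 -m creep 'ROWS' [FORCE]. ROWS is a JSON object of lists of equal length, an entry for each row: "slide": the shift along the world's x, y, z in cm, a list of three; "turn": the turn about the world's z in rad; "claw": the opening, from 0 (shut) to 1 (fully open). A call has 1 to 8 rows; each row shifts and turns the commanded pose from where the row before left it; what a row does not reach is not made up. A row lasts 1/8 s, in which the tool goes at most 62.5 mm and 10.7 degrees, less where a joint would pass 70% of its speed; a pose out of reach is approached as far as the arm can. A call with a gripper value outside its range is refused whole. The fingers move at their own pace and stop on an object; FORCE is the grip in N (left out, the last holds). Time passes only in rows, so rows that do not move let the fingers close. It gives the time, the measured TCP pose, the force, the opening and the grip force at its end, in the units of the state.
- manip.read_state(): the state, without advancing time (a new reading comes with each control period).
- manip.camera(name): name is "side" or "top" or "wrist"; returns (picture, depth): 480x640x3 uint8, red, green, blue; 480x640 float32, mm along the optical axis (not along the pixel's ray), 0 where there is no reading.
- manip.calibration(name): a dict with "intrinsics" (3x3 intrinsics, pixels), "pose" (4x4, takes a point from camera to world coordinates). Camera axes: x right, y up, looking along -z (the intrinsics and any distortion apply to the point x, -y, -z); pixel columns grow to the right and rows downward; lengths in mm; the calibration is good to about 2 mm. A picture is of the moment at which its call begins: read the wrist's pose just before it. calibration takes no time and is no camera call; for the wrist camera it gives the pose at the moment of the call.
- manip.sign_off(): hands the job in; it is judged then, once.
Trained networks look in the newest picture that a camera, given by its name, has taken for a name from the list of things; names that differ only in an ending like _2 or _b are one class to them, and where a whole thing is asked for, a point or a joint stands for the part that bears it (a point fixed in the world has none). Each returns a list of dicts, best first, with "score" (0 to 1); they miss things now and then, are a little off and sometimes report something else, mostly with a low value. They report only what shows in the picture. A call takes as long as a camera call. They do not tell look-alikes from the thing itself.
- manip.cut_out(query, camera): "mask" (480x640 bool, what is visible of it) and "position" ([column, row] in pixels, amid what is visible of it).
The state is a dict: "clock": time; "joints": joint angles; "qd": joint speeds; "effort": joint torques, N m; "eef_pos": TCP position; "eef_rot": TCP orientation; "wrist_force": force on the tool from outside, world axes, zero at the start; "moment": the same for the moment, N m; "finger_gap": finger opening in mm; "finger_force": force on a finger pad.
Only numpy, scipy, OpenCV 4.12 (cv2) and the standard library are available. Lean on these libraries where they do the work, as an engineer would, in place of code of your own. Each camera call takes 0.05 s, during which the arm holds its last target. There are 200 camera calls.

TASK

Push the finned module fully home against the rear stop of the cradle, then swing the raised lever all the way down by pushing on the release button in its grip, so that the lever drops into the gap between the fins and its holed lug lies in the fork. Push the headed pin through fork and lug until its head seats on the fork, then swing the keeper bar fully across behind the pin's head. Leave the other loose things where they are.

Things in the scene. Friction and masses are not known exactly. Their poses are not given: they have to be found in the camera images.
- cradle: Fixed service cradle, grey base plate 300 (x) by 360 (y) by 12 mm carrying all mechanisms. Origin on the table plane, below the lever's plane (x = 0) and the middle of the module channel (y = 0); x points away from the robot, y left, z up. 'Cradle (x, y, z)' below is mm in this frame. The channel runs along x between rails 14 mm high
- stop_face (a point): Middle of the front face of the rear stop, cradle (80, 0, 29); a steel block 76 mm wide, top at z = 46
- fork_hole (a point): Mouth of the fork hole on the robot's side, cradle (-41, 65, 55), hole 20 mm along x. Two steel cheeks 44 mm wide (y 43 to 87), top z = 77: near cheek x -41 to -11, far cheek x 11 to 25; the lug goes between. In front, a flat shelf (top z = 36, y 47 to 83, x -131 to -41) carries the pin's head
- module: Loose aluminium drive module with fins across it, 170 long (x) by 70 by 50 mm high, 0.7 kg, in the channel, sticking out towards the robot by 30 to 65 mm. Origin on its underside below the 32 mm gap between its two fin groups; flat front face at own x = -90, rear end at +80. Home: rear end on the stop (origin over cradle x = 0). Until home the lever lands on its fins
- pin: Loose steel headed pin: shank 16 mm diameter, 76 mm long, head 34 mm diameter, 12 mm thick. Lies level, tip 10 to 26 mm inside the near cheek, head on the shelf. Origin on the axis at the head's underside; own x runs to the tip, away from the robot; flat outer head face at own x = -12. Seated: head's underside on the cheek (cradle x = -41). Pushed in early it blocks the lever
- lever_pivot (a point): The lever's pivot axis (along cradle x), cradle (0, -70, 55), in a grey pedestal 74 mm high. The lever, a steel bar 16 mm thick and 24 mm high, runs from it towards +y and up; 44 mm square holed lug centred 135 mm out, round black grip 28 mm diameter from 156 to 238 mm out
- lever (a joint): Lever angle above level, rad: 0 = fully down (end of travel, lug hole in line with the fork holes), starts at 0.48 to 0.66. Stays where left (about 2 N at the grip moves it). With the button out a hidden pawl stops it at about 0.38; with the button in it goes on down, and the pawl catches it again below about 0.1
- button (a joint): Travel of the release button, m: 0 = out, 0.008 = fully in; spring force 2 N at the start, 5 N fully in; springs back. The pawl is free from about 0.0055
- button_top (a point): Middle of the button's top face: a steel block 34 mm long along the lever, 22 mm wide, on the upper side of the grip, 190 mm out from the pivot, top 30 mm off the lever's axis line (16 mm proud of the grip). It moves square to the lever, into it; pressing down on it releases and swings the lever in one go
- keeper_pivot (a point): The keeper's upright pivot axis, cradle (-65, 110, 55), on the left of the pin shelf
- keeper (a joint): Angle of the keeper, rad, about the upright pivot, counter-clockwise from above: 0 = pointing along the cradle's -x, -0.7 = turned outwards, 1.57 = fully closed (end of travel), pointing along the cradle's -y across behind the seated pin's head with 6 mm to spare. Starts at -0.5 to 0. Stays where left; moves with about 1 N at its end
- keeper_end (a point): Free end of the keeper, a flat steel bar 64 mm from pivot to end, 12 mm thick, 24 mm high (z = 43 to 67), on its centre line
- spare_bolt: Bystander: short headed bolt standing on its head on the far left corner of the cradle plate, 57 mm high. Origin in the middle of its underside
- cell: Bystander: red battery cell standing on the far right of the cradle plate, 26 mm diameter, 64 mm high. Origin in the middle of its underside
- board: Bystander: circuit board 160 by 110 mm lying on the table at the right. Origin at its underside's middle
- screwdriver: Bystander: green-handled screwdriver, 200 mm, lying at the right
- wrench: Bystander: steel wrench, 190 mm, lying at the right
There are look-alikes about, which are no part of the job. Several things have the shape of the module; the one meant has the colours described above.

How it is judged (in metres and radians):
On the way, in this order (a step that is already met when the one before it is completed fails the run):
1. the module is home against the rear stop (within 4 mm) (x of module in the frame of cradle above -0.004 m), for 0.2 s.
2. the release button is pushed in (over 4 mm) while the lever is still raised (value of joint button above 0.004 m and value of joint lever above 0.15 rad).
3. the lever is down (below 0.035 rad) (value of joint lever below 0.035 rad), for 0.1 s.
4. the pin is through fork and lug with its head seated within 3 mm (x of pin in the frame of cradle above -0.044 m and angle between the x axis of pin and the x axis of cradle, either way round below 0.12 rad), for 0.1 s.
At the end, for the whole second after the job is handed in: The module is within 5 mm of the rear stop, the lever below 0.035 rad, the pin lies through fork and lug (within 5 mm and 0.12 rad of the hole's line) with its head within 4 mm of the near cheek, the keeper stands at over 1.42 rad, and pin and module are at rest (x of module in the frame of cradle above -0.005 m and value of joint lever below 0.035 rad and x of pin in the frame of cradle above -0.045 m and y of pin in the frame of cradle between 0.06 and 0.07 m and z of pin in the frame of cradle between 0.048 and 0.062 m and angle between the x axis of pin and the x axis of cradle, either way round below 0.12 rad and value of joint keeper above 1.42 rad and linear speed of each of pin, module below 0.02 m/s); the robot touches nothing.
It fails at once if a bystander is moved by more than 30 mm (distance of any of spare_bolt, cell, board, screwdriver, wrench from where it was at the start of the episode above 0.03 m).
It also fails if it takes over 64 s, if anything falls off the work surface, if the arm or the gripper's body presses on something with over 40 N, if the wrist force passes 120 N, or if a joint passes its speed limit or range.

## Working session

There is one attempt and no reset: what is moved stays moved. The work goes in short steps, Python scripts to look and compute and a shell command to move; the robot and the scene stay as the last step left them, time stands still between calls to the robot, and variables do not carry over. Pictures are saved under pics/ and viewed, at most 10 in all, crops included, and the job is handed in when it is done.

```bash
mkdir -p pics; python3 - <<'E'
from cell import manip
import cv2,numpy as np
s=manip.read_state();print(s['eef_pos'],s['eef_rot'],s['clock'],s['finger_gap'])
ims=[]
for c in('top','side'):
    p,d=manip.camera(c);ims.append(p);np.savez(f'{c}.npz',p=p,d=d);k=manip.calibration(c);print(c,k['intrinsics'],k['pose'],list(k))
cv2.imwrite('pics/top.png',ims[0][:,:,::-1]);cv2.imwrite('pics/side.png',ims[1][:,:,::-1])
E
```

```text
[ 161.88501829 -525.59689456  404.090462  ] [-3.14042763e+00 -6.20650353e-05  2.98788357e-01] 0.0 93.76153920580371
top [[479.15575038   0.         326.65778512]
 [  0.         479.15575038 238.67642603]
 [  0.           0.           1.        ]] [[ 8.35166057e-03  9.90469841e-01 -1.37476343e-01  3.56910004e+02]
 [-9.99855281e-01  6.23374193e-03 -1.58290401e-02 -1.09287119e+02]
 [-1.48211948e-02  1.37588646e-01  9.90378562e-01  1.33047981e+03]
 [ 0.00000000e+00  0.00000000e+00  0.00000000e+00  1.00000000e+00]] ['intrinsics', 'pose']
side [[492.48894667   0.         313.48260252]
 [  0.         492.48894667 243.20834561]
 [  0.           0.           1.        ]] [[-9.84407825e-01  8.43684562e-02 -1.54347650e-01  3.45890190e+02]
 [-1.75741892e-01 -5.09066176e-01  8.42595049e-01  8.73568394e+02]
 [-7.48472467e-03  8.56582508e-01  5.15955799e-01  6.93129661e+02]
 [ 0.00000000e+00  0.00000000e+00  0.00000000e+00  1.00000000e+00]] ['intrinsics', 'pose']
```

View pics/top.png

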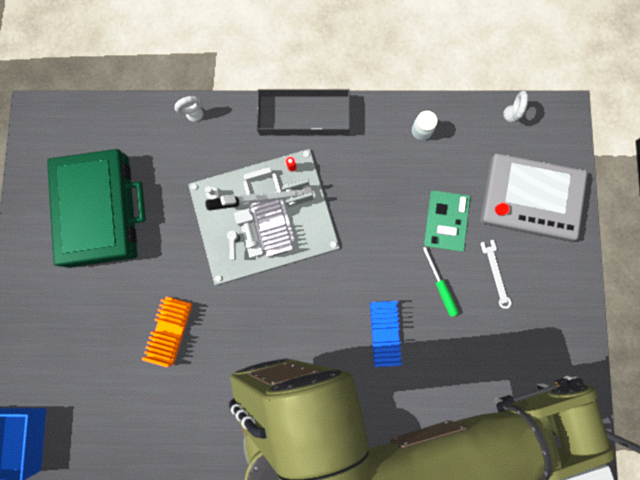

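View pics/side.png

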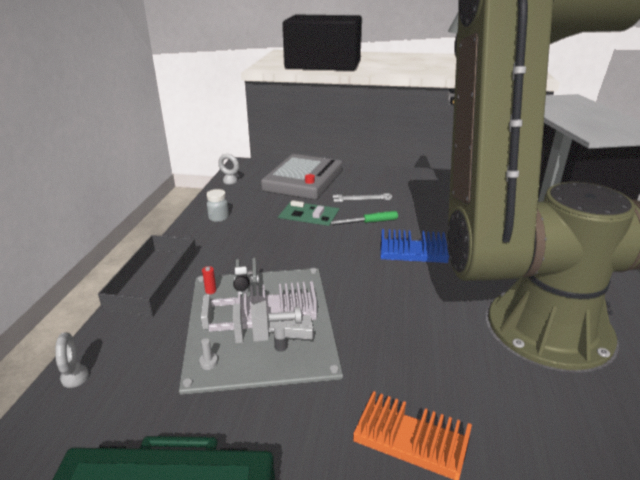

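The top view shows the grey cradle with plate corners at about (190,185), (311,150), (340,247) and (218,283). The silver module is at (270,228), the lever's black grip at (220,203), and the keeper and pin at about (240,245). The orange and blue modules are look-alikes.

```bash
cat > h.py <<'E'
import numpy as np,cv2
from cell import manip
def cloud(d,k):
    K=k['intrinsics'];P=k['pose'];v,u=np.mgrid[:480,:640]
    X=np.stack([(u-K[0,2])/K[0,0]*d,-(v-K[1,2])/K[1,1]*d,-d],-1)
    return X@P[:3,:3].T+P[:3,3]
def proj(w,k):
    K=k['intrinsics'];P=k['pose'];c=(np.asarray(w)-P[:3,3])@P[:3,:3]
    return np.stack([K[0,0]*c[...,0]/-c[...,2]+K[0,2],K[1,1]*-c[...,1]/-c[...,2]+K[1,2]],-1)
E
python3 - <<'E'
from h import *
f=np.load('top.npz');W=cloud(f['d'],manip.calibration('top'))
u,v=np.meshgrid(range(640),range(480))
roi=(u>175)&(u<355)&(v>135)&(v<295)
z=W[...,2];print('table z',np.median(z[roi&(z<8)]))
m=roi&(z>7)&(z<18)
r=cv2.minAreaRect(W[m][:,:2].astype(np.float32));print(m.sum(),r)
m2=roi&(z>7)
r=cv2.minAreaRect(W[m2][:,:2].astype(np.float32));print(r,cv2.boxPoints(r))
E
```

```text
table z 0.263885064163901
8506 ((610.7568359375, 85.82539367675781), (449.7659912109375, 502.2487487792969), 0.4626138210296631)
((595.6676025390625, 87.186767578125), (510.5252380371094, 469.08380126953125), 88.78616333007812) [[ 355.7709  -163.05006]
 [ 824.7494  -172.98708]
 [ 835.56433  337.42358]
 [ 366.58582  347.3606 ]]
```

```bash
python3 - <<'E'
from h import *
k=manip.calibration('top')
f=np.load('top.npz');W=cloud(f['d'],k)
z=W[...,2];m=((z>6)&(z<150)).astype(np.uint8)
m=cv2.morphologyEx(cv2.medianBlur(m,5),cv2.MORPH_OPEN,np.ones((9,9)))
n,l,s,c=cv2.connectedComponentsWithStats(m);i=l[216,300];print(s[i])
# backproject outline at z=12 plane
ys,xs=np.where(l==i);K=k['intrinsics'];P=k['pose']
R=np.stack([(xs-K[0,2])/K[0,0],-(ys-K[1,2])/K[1,1],-np.ones(len(xs))],-1)@P[:3,:3].T
X=P[:3,3]+R*((12-P[2,3])/R[:,2])[:,None]
r=cv2.minAreaRect(X[:,:2].astype(np.float32));print(r,cv2.boxPoints(r))
E
```

```text
[  190   151   147   132 12976]
((605.066162109375, 91.877685546875), (301.1460876464844, 360.447509765625), 16.936237335205078) [[ 408.52307  220.42201]
 [ 513.52405 -124.3927 ]
 [ 801.60925  -36.66664]
 [ 696.6083   308.14807]]
```

```bash
python3 -m creep '{"slide":[[2,5,1],[2,5,1],[2,5,1],[2,5,1],[2.5,5,1],[2.5,5,1],[2.5,5,1],[2.5,5,1]],"turn":[0,0,0,0,0,0,0,0],"claw":[0,0,0,0,0,0,0,0]}'; python3 -m creep '{"slide":[[2.5,4,0],[2.5,4,0],[2.5,4,0],[2.5,3,0],[2,3,0],[0,0,0]],"turn":[0,0,0,0,0,0],"claw":[0,0,0,0,0,0]}'
python3 - <<'E'
from h import *
s=manip.read_state();print(s['eef_pos'],s['eef_rot'],s['clock'],s['finger_gap'])
k=manip.calibration('wrist');p,d=manip.camera('wrist');np.savez('w1.npz',p=p,d=d,K=k['intrinsics'],P=k['pose']);print(k)
cv2.imwrite('pics/w1.png',p[:,:,::-1])
E
```

```text
clock: 1.1
eef_pos: [342.2, -123.8, 485.0]
eef_rot: [3.141, -0.0, 0.298]
wrist_force: [1.0, -0.7, 0.7]
finger_gap: 17.1
finger_force: 0.0
clock: 1.85
eef_pos: [462.6, 55.8, 483.9]
eef_rot: [-3.141, 0.001, 0.301]
wrist_force: [-0.5, -0.4, 1.1]
finger_gap: 0.8
finger_force: 0.0
[462.61769186  55.794193   483.8621464 ] [-3.14101306e+00  1.46457355e-03  3.01116857e-01] 1.85 0.847772989401975
{'intrinsics': array([[411.71021596,   0.        , 313.02399989],
       [  0.        , 411.71021596, 237.59243041],
       [  0.        ,   0.        ,   1.        ]]), 'pose': array([[ 2.95522140e-01,  9.20148771e-01,  2.56890839e-01,
         5.36005675e+02],
       [-9.55334658e-01,  2.85069143e-01,  7.79183900e-02,
         7.76696566e+01],
       [-1.53514056e-03, -2.68443331e-01,  9.63294255e-01,
         4.64376387e+02],
       [ 0.00000000e+00,  0.00000000e+00,  0.00000000e+00,
         1.00000000e+00]])}
```

View pics/w1.png

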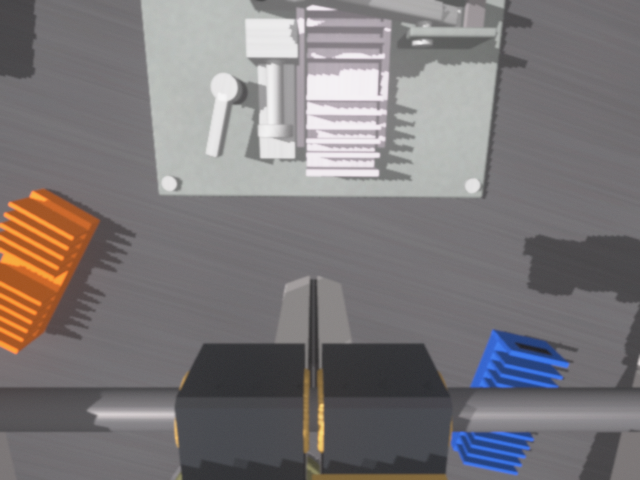

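The wrist view shows the keeper pivot at (226,88) with its end at (213,152). The near cheek is at (272,38), the pin's head at (275,131), and the module's front face at (342,176).

```bash
python3 - <<'E'
from h import *
f=np.load('w1.npz');k=dict(intrinsics=f['K'],pose=f['P']);W=cloud(f['d'],k)
v,u=np.mgrid[:480,:640]
a=0.2956;c,s=np.cos(a),np.sin(a);R=np.array([[c,s],[-s,c]])
L=W.copy();L[...,:2]=(W[...,:2]-[605.07,91.88])@R.T
def box(n,u0,u1,v0,v1,z0,z1):
    m=(u>=u0)&(u<=u1)&(v>=v0)&(v<=v1)&(L[...,2]>z0)&(L[...,2]<z1)
    X=L[m];print(n,m.sum(),'lo',np.percentile(X,1,0).round(1),'hi',np.percentile(X,99,0).round(1),'med',np.median(X,0).round(1))
box('plate',150,500,150,200,8,16)
box('cheek',235,310,10,70,72,82)
box('pivot',205,245,65,108,62,85)
box('keeper',200,240,100,160,60,75)
box('head',255,300,115,145,50,90)
box('shank',262,285,65,120,55,90)
box('shelf',255,300,140,162,30,42)
box('mod top',300,385,60,180,50,75)
box('mod low',300,385,168,180,10,75)
from math import *
E
```

```text
plate 12751 lo [-148.4 -177.5   10.4] hi [-98.5 174.   14.7] med [-125.7   11.4   12.6]
cheek 2004 lo [-15.   21.2  75.1] hi [14.7 64.5 79.6] med [ 0.  42.8 77.5]
pivot 732 lo [-57.4  76.4  63.2] hi [-28.1  99.   69.5] med [-40.9  88.5  67.5]
keeper 810 lo [-100.1   85.4   60.4] hi [-50.4 107.1  69.4] med [-74.3  96.2  67.4]
head 595 lo [-82.3  26.6  52. ] hi [-63.2  59.4  71.6] med [-75.   42.   66.1]
shank 901 lo [-67.8  35.4  55.2] hi [-19.6  50.3  63. ] med [-42.8  42.5  60.2]
shelf 642 lo [-104.1   25.4   34.6] hi [-87.   61.   38.7] med [-95.2  42.9  36.6]
mod top 2391 lo [-119.   -56.    51.2] hi [-45.3  12.8  64.4] med [-84.8 -20.8  62.4]
mod low 1117 lo [-130.6  -71.2   11. ] hi [-113.1   21.2   64.2] med [-118.9  -23.1   51.1]
```

```bash
python3 -m creep '{"slide":[[0.2,-1.4,-5.5],[0.4,-1.4,-5.5],[0,0,-6],[0,0,-6],[0,0,-2.7],[0,0,0]],"turn":[-0.005,0,0,0,0,0],"claw":[0,0,0,0,0,0]}'; python3 -m creep '{"slide":[[1.43,0.44,0],[0.96,0.29,0],[0.96,0.29,0],[0.96,0.29,0],[0.96,0.29,0],[0.96,0.29,0],[0.48,0.15,0],[0,0,0]],"turn":[0,0,0,0,0,0,0,0],"claw":[0,0,0,0,0,0,0,0]}'
```

```text
clock: 2.65
eef_pos: [467.2, 25.7, 226.5]
eef_rot: [-3.141, 0.003, 0.293]
wrist_force: [0.6, 0.1, 0.7]
finger_gap: 0.4
finger_force: 0.0
clock: 3.65
eef_pos: [535.1, 46.5, 229.0]
eef_rot: [3.141, -0.001, 0.294]
wrist_force: [-3.2, -0.8, 2.7]
finger_gap: 0.6
finger_force: 1.6
```

```bash
python3 -m creep '{"slide":[[0.38,0.12,0],[0.29,0.09,0],[0.19,0.06,0],[0,0,0]],"turn":[0,0,0,0],"claw":[0,0,0,0]}'
```

```text
clock: 4.15
eef_pos: [543.0, 49.0, 228.9]
eef_rot: [-3.142, 0.003, 0.294]
wrist_force: [-15.5, -5.2, 13.8]
finger_gap: 0.3
finger_force: 8.3
```

```bash
python3 -m creep '{"slide":[[0.29,0.09,0],[0,0,0]],"turn":[0,0],"claw":[0,0]}'
```

```text
clock: 4.4
eef_pos: [544.5, 49.3, 228.9]
eef_rot: [-3.141, 0.011, 0.294]
wrist_force: [-41.0, -13.5, 32.5]
finger_gap: 0.7
finger_force: 22.0
```

```bash
python3 -m creep '{"slide":[[-1.5,-0.45,0],[-1.5,-0.45,2],[0,0,6],[0,0,6],[0,1,6],[1,3,5],[1.7,3,0],[0,0,0]],"turn":[0,0,0,0,0,0,0,0],"claw":[0,0,0,0,0,0,0,0]}'
python3 - <<'E'
from h import *
s=manip.read_state();print(s['eef_pos'],s['eef_rot'],s['clock'],s['finger_gap'])
k=manip.calibration('wrist');p,d=manip.camera('wrist');np.savez('w2.npz',p=p,d=d,K=k['intrinsics'],P=k['pose'])
cv2.imwrite('pics/w2.png',p[:,:,::-1])
W=cloud(d,k)
a=0.2956;c,s=np.cos(a),np.sin(a);R=np.array([[c,s],[-s,c]])
L=W.copy();L[...,:2]=(W[...,:2]-[636.35,78.4])@R.T
np.save('L2.npy',L)
for q in('button_top','lever','module'):
    for r in manip.cut_out(q,'wrist')[:2]:
        X=L[r['mask']];print(q,r['score'],r['position'],np.percentile(X,[2,50,98],axis=0).round(1).tolist())
E
```

```text
clock: 5.4
eef_pos: [543.5, 112.6, 478.7]
eef_rot: [3.141, -0.002, 0.296]
wrist_force: [0.2, -0.7, -1.0]
finger_gap: 0.9
finger_force: 0.0
[543.49956483 112.57614028 478.65120514] [ 3.14149064e+00 -1.62923422e-03  2.95612490e-01] 5.4 0.9357487542663043
lever 0.92 [298.4, 119.6] [[-12.8, -95.7, 33.9], [0.0, 67.6, 175.5], [13.2, 130.2, 194.7]]
lever 0.56 [484.3, 23.5] [[71.9, -106.4, 19.9], [81.7, -90.7, 71.1], [95.1, -83.7, 77.0]]
module 0.96 [527.0, 456.2] [[-454.2, -258.5, 2.2], [-398.0, -203.6, 43.1], [-353.3, -165.2, 52.4]]
module 0.85 [73.6, 337.7] [[-293.1, 279.7, 5.2], [-227.0, 329.9, 43.2], [-174.1, 394.8, 52.2]]
```

View pics/w2.png

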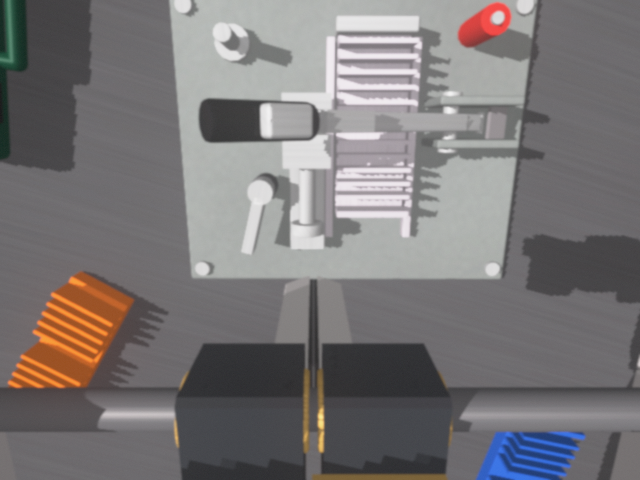

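The module is at (375,130), with its gap under the lever bar. The button is at (288,120) and the grip at (258,120).

```bash
python3 - <<'E'
import numpy as np
L=np.load('L2.npy')
def b(n,u0,u1,v0,v1,z0,z1):
    X=L[v0:v1,u0:u1].reshape(-1,3);X=X[(X[:,2]>z0)&(X[:,2]<z1)];print(n,len(X),np.percentile(X,[2,50,98],axis=0).round(1).tolist())
b('button',260,318,98,142,150,230)
b('button mid',275,305,110,130,150,230)
b('modfront',335,410,200,222,54,70)
b('stop',335,420,14,34,42,60)
b('bar',340,400,112,130,70,170)
b('head',290,325,218,245,50,80)
E
```

```text
button 2215 [[-12.6, 57.0, 151.7], [-0.0, 76.1, 184.5], [13.1, 93.5, 193.1]]
button mid 598 [[-5.2, 65.0, 179.6], [0.4, 74.1, 186.0], [6.5, 82.8, 191.9]]
modfront 533 [[-89.6, -32.8, 54.5], [-86.3, 1.4, 62.5], [-84.0, 34.7, 64.1]]
stop 1453 [[79.8, -36.1, 42.8], [86.3, -0.0, 46.2], [93.2, 36.3, 48.0]]
bar 1078 [[-5.9, -10.6, 108.3], [0.2, 16.8, 138.4], [7.0, 39.2, 153.3]]
head 545 [[-108.1, 49.4, 52.1], [-100.0, 65.2, 65.6], [-92.4, 80.8, 71.3]]
```

```bash
python3 -m creep '{"slide":[[3.6,1.6,0],[3.65,1.7,0],[0,0,-4],[0,0,-3.9],[0,0,0]],"turn":[0,0,0,0,0],"claw":[0,0,0,0,0]}'; python3 -m creep '{"slide":[[-0.12,0.38,-1.8],[-0.17,0.57,-1.2],[-0.23,0.77,-1.3],[-0.2,0.67,-1.3],[-0.17,0.57,-1.3],[0,0,0]],"turn":[0,0,0,0,0,0],"claw":[0,0,0,0,0,0]}'
```

```text
clock: 6.22
eef_pos: [615.9, 143.6, 396.3]
eef_rot: [-3.141, 0.005, 0.293]
wrist_force: [-0.9, -0.2, 0.6]
finger_gap: 0.5
finger_force: 0.0
clock: 6.98
eef_pos: [606.8, 174.5, 328.2]
eef_rot: [-3.141, 0.002, 0.295]
wrist_force: [-0.1, -0.1, -0.2]
finger_gap: 0.5
finger_force: 0.0
```

```bash
python3 - <<'E'
from h import *
p,d=manip.camera('wrist');q,_=manip.camera('side')
cv2.imwrite('pics/a.png',np.hstack([p[0:330:1,120:520,::-1],cv2.resize(q[230:395,170:370,::-1],(400,330))]))
E
```

```text
(no output)
```

View pics/a.png

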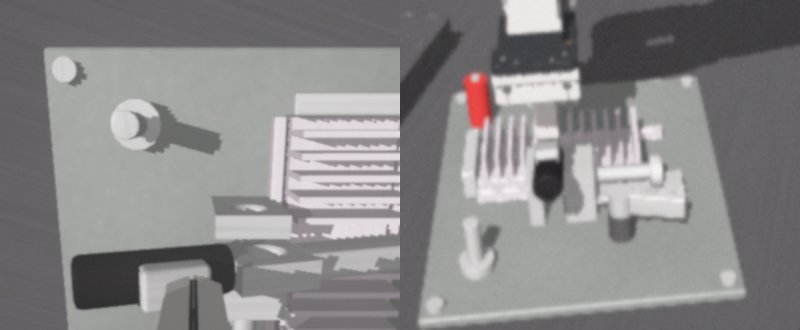

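The fingertip is over the button (at about (190,285) in the left half) and the lever has dropped past the pawl height. The push continues down.

```bash
python3 -m creep '{"slide":[[-0.15,0.48,-1.3],[-0.12,0.38,-1.3],[-0.09,0.29,-1.4],[-0.06,0.19,-1.4],[0,0,-0.4],[0,0,0]],"turn":[0,0,0,0,0,0],"claw":[0,0,0,0,0,0]}'
```

```text
clock: 7.82
eef_pos: [602.9, 187.2, 275.6]
eef_rot: [3.141, -0.002, 0.294]
wrist_force: [-18.6, -6.7, 43.1]
finger_gap: 0.4
finger_force: 21.4
```

```bash
python3 -m creep '{"slide":[[0,0,3],[0,0,6],[0,0,6],[-2,-2,5],[-4,-4,0],[0,-1.5,0],[0,0,0]],"turn":[0,0,0,0,0,0,0],"claw":[0,0,0,0,0,0,0]}'
cat > look.py <<'E'
from h import *
import sys
s=manip.read_state();print(s['eef_pos'],s['eef_rot'],s['clock'])
k=manip.calibration('wrist');p,d=manip.camera('wrist')
L=cloud(d,k);a=0.2956;c,s=np.cos(a),np.sin(a)
L[...,:2]=(L[...,:2]-[636.35,78.4])@np.array([[c,-s],[s,c]])
cv2.imwrite('pics/'+sys.argv[1],p[:,:,::-1])
def box(n,lo,hi):
    X=L[np.all((L>lo)&(L<hi),-1)];print(n,len(X),np.percentile(X,[2,50,98],axis=0).round(1).tolist() if len(X) else '')
box('head',[-125,40,50],[-60,90,85])
box('shank',[-88,50,54],[-44,80,66])
box('bar',[-7,-10,40],[7,30,150])
box('bar inner',[-7,-50,40],[7,-20,150])
box('lug',[-7,45,40],[7,85,150])
box('grip',[-12,138,40],[12,160,150])
box('button',[-10,105,40],[10,135,150])
box('keeper',[-140,70,58],[-50,150,80])
box('modfront',[-130,-34,56],[-75,34,70])
E
python3 look.py w3.png
```

```text
clock: 8.7
eef_pos: [543.4, 111.8, 471.3]
eef_rot: [-3.142, 0.0, 0.292]
wrist_force: [0.5, 0.3, 0.6]
finger_gap: 0.6
finger_force: 0.0
[543.37592382 111.84956595 471.32423136] [-3.14153487e+00  9.06551276e-05  2.92494058e-01] 8.7
head 1083 [[-107.8, 50.0, 54.2], [-93.3, 65.3, 61.2], [-61.3, 80.3, 70.8]]
shank 732 [[-87.1, 57.7, 54.7], [-65.5, 65.2, 60.3], [-44.9, 72.4, 62.4]]
bar 715 [[-6.8, -9.2, 65.9], [0.1, 9.8, 67.5], [6.2, 29.5, 69.1]]
bar inner 563 [[-7.0, -49.5, 65.9], [0.0, -35.0, 67.4], [6.9, -20.7, 69.1]]
lug 747 [[-6.4, 45.3, 76.0], [0.3, 64.5, 77.6], [6.3, 84.4, 79.1]]
grip 596 [[-11.5, 140.4, 62.7], [-0.1, 150.0, 67.9], [11.2, 159.5, 70.3]]
button 839 [[-9.4, 105.6, 83.8], [0.5, 120.0, 85.5], [9.5, 134.3, 87.1]]
keeper 1450 [[-123.9, 70.3, 58.6], [-84.6, 113.6, 67.4], [-54.2, 127.5, 69.5]]
modfront 560 [[-90.2, -32.3, 57.4], [-86.7, -0.1, 62.3], [-83.9, 32.7, 64.1]]
```

View pics/w3.png

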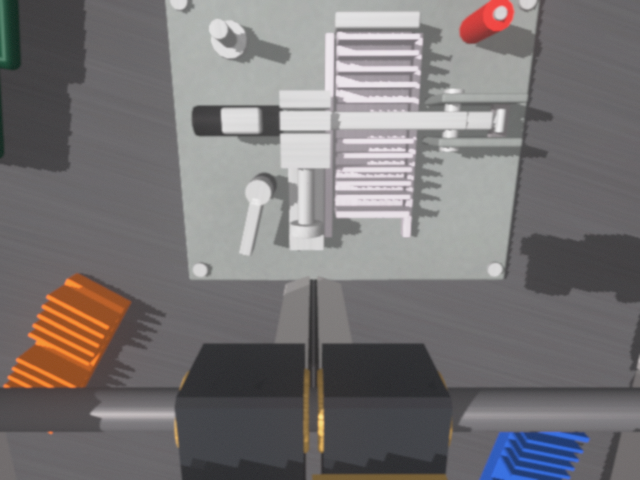

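Lever is level and the module is home. Next is the pin.

```bash
python3 -m creep '{"slide":[[-2.75,-0.55,0],[-2.75,-0.5,-5],[0,0,-6],[0,0,-6],[0,0,-4],[0,0,-1.8],[0,0,0]],"turn":[0,0,0,0,0,0,0],"claw":[0,0,0,0,0,0,0]}'; python3 -m creep '{"slide":[[1.43,0.44,0],[0.77,0.23,0],[0.77,0.23,0],[0.77,0.23,0],[0.77,0.23,0],[0.77,0.23,0],[0,0,0]],"turn":[0,0,0,0,0,0,0],"claw":[0,0,0,0,0,0,0]}'
```

```text
clock: 9.62
eef_pos: [488.2, 102.6, 242.0]
eef_rot: [-3.141, 0.003, 0.295]
wrist_force: [-0.4, -0.2, -0.1]
finger_gap: 0.6
finger_force: 0.0
clock: 10.5
eef_pos: [541.1, 117.9, 243.5]
eef_rot: [3.142, -0.0, 0.294]
wrist_force: [0.1, -0.3, -0.2]
finger_gap: 0.5
finger_force: 0.0
```

```bash
python3 -m creep '{"slide":[[0.77,0.23,0],[0.48,0.15,0],[0.29,0.09,0],[0.19,0.06,0],[0.1,0.03,0],[0,0,0]],"turn":[0,0,0,0,0,0],"claw":[0,0,0,0,0,0]}'
```

```text
clock: 11.25
eef_pos: [558.8, 123.3, 243.6]
eef_rot: [-3.142, 0.001, 0.294]
wrist_force: [-4.8, -0.0, 2.2]
finger_gap: 0.4
finger_force: 2.4
```

```bash
python3 -m creep '{"slide":[[0.19,0.06,0],[0.1,0.03,0],[0,0,0]],"turn":[0,0,0],"claw":[0,0,0]}'
```

```text
clock: 11.62
eef_pos: [560.3, 123.7, 243.6]
eef_rot: [-3.141, 0.009, 0.294]
wrist_force: [-28.9, -8.9, 21.4]
finger_gap: 0.2
finger_force: 15.4
```

```bash
python3 -m creep '{"slide":[[-1.4,-0.43,0],[-1.5,-0.44,0],[0,0,5],[-2.3,3.7,0],[-2.3,3.75,0],[0,0,-2.5],[0,0,-2.2],[0,0,0]],"turn":[0,0,0,0,0,0,0,0],"claw":[0,0,0,0,0,0,0,0]}'; python3 look.py w4.png
```

```text
clock: 12.62
eef_pos: [486.6, 190.1, 245.6]
eef_rot: [-3.142, 0.002, 0.294]
wrist_force: [-0.4, -0.1, 0.2]
finger_gap: 0.3
finger_force: 0.0
[486.62726874 190.06445534 245.6330992 ] [-3.14157103e+00  2.29457122e-03  2.93868094e-01] 12.625
head 0 
shank 504 [[-52.6, 51.5, 58.6], [-48.4, 77.6, 64.0], [-44.1, 79.9, 65.9]]
bar 0 
bar inner 0 
lug 4519 [[-6.8, 45.7, 76.0], [-1.5, 64.9, 77.4], [3.6, 84.2, 78.8]]
grip 3837 [[-11.6, 138.3, 61.9], [-3.0, 148.8, 68.2], [6.2, 159.5, 70.3]]
button 4384 [[-9.9, 105.7, 65.0], [-4.3, 120.2, 85.4], [1.7, 134.5, 86.9]]
keeper 7839 [[-122.7, 76.6, 59.2], [-81.0, 117.3, 67.4], [-51.5, 146.2, 75.1]]
modfront 909 [[-90.0, 13.4, 56.4], [-86.1, 23.6, 62.3], [-83.8, 33.7, 63.7]]
```

```bash
python3 -m creep '{"slide":[[0.5,-2.13,0],[0.0,-1.37,0],[0.51,-1.42,0],[0.99,-1.27,0],[1.46,-0.91,0],[1.46,-0.35,0],[0.6,0,0],[0,0,0]],"turn":[0,0,0,0,0,0,0,0],"claw":[0,0,0,0,0,0,0,0]}'; python3 -m creep '{"slide":[[0.2,0.06,0],[0.2,0.06,0],[0,0,0]],"turn":[0,0,0],"claw":[0,0,0]}'
```

```text
clock: 13.68
eef_pos: [542.4, 115.4, 246.3]
eef_rot: [3.141, 0.001, 0.294]
wrist_force: [-0.7, -1.4, 0.7]
finger_gap: 0.6
finger_force: 0.8
clock: 14.05
eef_pos: [544.6, 116.0, 246.0]
eef_rot: [3.141, 0.01, 0.294]
wrist_force: [-27.0, -11.7, 16.8]
finger_gap: 0.3
finger_force: 14.9
```

Firm contact at the end of travel. I'll back off, lift and check.

```bash
python3 -m creep '{"slide":[[-1.4,-0.43,0],[-1.4,-0.43,0],[0,0,6],[0,0,6],[0,0,6],[1.5,0,5],[1,0,0],[0,0,0]],"turn":[0,0,0,0,0,0,0,0],"claw":[0,0,0,0,0,0,0,0]}'; python3 look.py w5.png
```

```text
clock: 15.05
eef_pos: [543.5, 108.2, 475.4]
eef_rot: [-3.141, 0.001, 0.294]
wrist_force: [-0.3, -0.5, -1.3]
finger_gap: 0.6
finger_force: 0.0
[543.45108926 108.22069642 475.42937825] [-3.14136675e+00  1.34777485e-03  2.93776816e-01] 15.05
head 505 [[-69.9, 46.7, 65.7], [-64.9, 68.5, 67.5], [-60.1, 89.3, 69.0]]
shank 154 [[-68.9, 50.5, 54.4], [-58.8, 63.9, 63.3], [-44.6, 79.1, 65.9]]
bar 701 [[-6.4, -9.1, 65.8], [0.5, 10.0, 67.5], [6.7, 29.6, 69.1]]
bar inner 528 [[-6.6, -49.3, 65.8], [0.4, -35.1, 67.4], [6.5, -20.7, 69.1]]
lug 725 [[-6.2, 45.4, 75.8], [0.6, 64.8, 77.5], [6.6, 84.2, 79.1]]
grip 591 [[-11.4, 140.4, 62.4], [0.1, 149.9, 67.8], [11.5, 159.6, 70.4]]
button 828 [[-9.3, 105.5, 83.9], [-0.1, 119.9, 85.5], [9.8, 134.3, 87.2]]
keeper 965 [[-75.0, 71.3, 61.8], [-63.8, 101.5, 67.5], [-51.8, 120.1, 69.1]]
modfront 488 [[-89.6, -32.4, 58.2], [-86.4, 0.5, 62.4], [-84.0, 32.9, 64.1]]
```

View pics/w5.png

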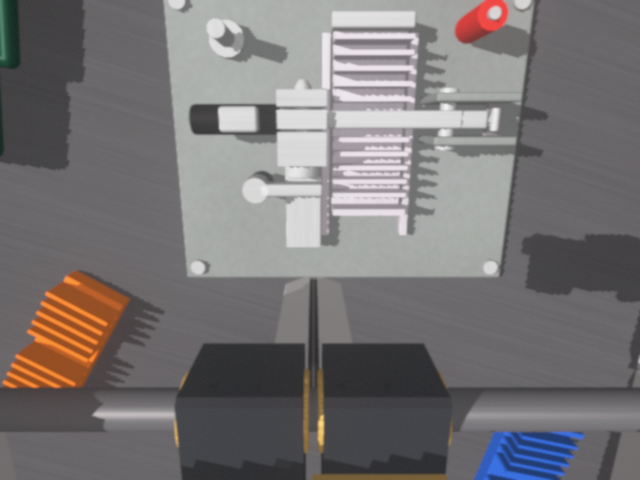

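The keeper lies straight across at (290,189) behind the seated head. The pin's tip shows beyond the far cheek at (303,85). The lever is level and the module is home.

```bash
python3 -c "
from cell import manip
print(manip.sign_off())"
```

```text
the job is handed in; nothing more can be done
None
```

The job is handed in at about 15 s on the clock: the last wrist view showed the module home, the lever level, the pin seated through the fork and the keeper closed behind it, but `sign_off` returned no verdict.

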